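# Put the condiment jar away in the roll-top bread bin

### The arm

A 6-joint arm with a two-finger parallel gripper is mounted at the origin on the work surface. World frame = base frame: x ahead of the robot, y to its left, z up, the work surface at z = 0. Lengths are in m, angles in rad, forces in N, time in s.
With the tool pointing down it reaches from about 0.375 to 0.975 m from the base axis. Payload 3.8 kg.
Tool frame: the origin (TCP) lies on the centre line of the jaws, within the pads' length; the fingertips stand 11 mm ahead of it and the grasp point (between the pads) lies 8 mm behind it; z points along the fingers, y is the line along which they close (so a half turn about z gives the same grasp; the last joint's range is limited). The gripper opens to 85 mm and grips with 20 to 120 N. Pads are 22 mm wide; open, the fingers measure 114 mm over their backs; the gripper's body (76 mm by 85 mm) begins 54 mm behind the grasp point. The pads swing forward as they close: fully open they stand 13 mm farther back than shut.
Start: joints at [-1.338, 0.264, 1.604, -0, 1.274, -0.037], TCP at [0.18, -0.651, 0.242] pointing down, gripper open.
Joint ranges: [-2.63, 2.63], [-0.94, 2.18], [0.31, 2.57], [-1.31, 4.45], [0, 2.66], [-2.55, 2.55]. Speed limits (rad/s): [2.57, 2.57, 3.14, 3.14, 3.14, 3.14].

### API

Orientations are given as a unit quaternion [w, x, y, z].
In Python, from rig import ctrl gives the robot as it stands. The module is installed in compiled form; this text tells all that it offers.
- The arm moves only by the tool servo_tool, never from a script. Its argument "series" is a list that holds one entry, the list of rows, each a list of 7 numbers: the turn, a rotation vector about the tool's x, y, z in degrees, then the shift along the tool's x, y, z in m, then the opening, from 0 (shut) to 1 (fully open). A call has 1 to 10 rows; each row is the pose to reach, as a shift and turn from the pose commanded when the call began, along the tool's axes at that moment; what a row does not reach only later rows make up. A row lasts 1/10 s, in which the tool goes at most 50 mm and 8.59 degrees, less where a joint would pass 70% of its speed; a pose out of reach is approached as far as the arm can. A call with a gripper value outside its range is refused whole. The fingers move at their own pace and stop on an object; "newtons" is the grip in N (left out, the last holds). Time passes only in rows, so rows that repeat a pose let the fingers close. It gives the time, the measured TCP pose, the force, the opening and the grip force at its end, in the units of the state.
- ctrl.sense(): the state, without advancing time (a new reading comes with each control period).
- ctrl.camera(name): name is "scene" or "top"; returns a dict with "color" (480x640x3 uint8, red, green, blue), "fx", "fy", "cx", "cy" (pixels), "dist" ([k1, k2, p1, p2, k3] as OpenCV has them; the pictures are not rectified), "origin" and "attitude" of the camera in the world. Camera axes: x right, y up, looking along -z (the intrinsics and any distortion apply to the point x, -y, -z); pixel columns grow to the right and rows downward; lengths in m; the calibration is good to about 2 mm. A picture is of the moment at which its call begins. There is no depth.
- ctrl.sign_off(): hands the job in; it is judged then, once.
The state is a dict: "time_s": time; "q": joint angles; "joint_vel": joint speeds; "joint_torque": joint torques, N m; "eef_pos": TCP position; "ee_rot": TCP orientation; "ft_force": force on the tool from outside, world axes, zero at the start; "torque": the same for the moment, N m; "grip_width": finger opening in m; "grip_force": force on a finger pad.
Only numpy, scipy, OpenCV 4.12 (cv2) and the standard library are available. Lean on these libraries where they do the work, as an engineer would, in place of code of your own. Each camera call takes 0.05 s, during which the arm holds its last target. There are 200 camera calls.

### The job

Put the short flip-top condiment jar into the roll-top bread bin, standing upright on the bin's floor, and let go of it. Then roll the bin's curved tambour cover, the one with the steel bar handle, forward until it is fully shut.

Things in the scene. Friction and masses are not known exactly. Their poses are not given: they have to be found in the camera images.
- jar_mid (a point): centre, 40 mm above the foot, of the short glass jar to put away: 56 mm diameter up to 58 mm high, brown filling, white 50 mm lid with a flip tab, 81 mm high overall, 0.17 to 0.34 kg; it stands on the counter left or right of the bin. z: its upright axis. The taller glass jar (146 mm, plain steel cap) is not wanted.
- bin: fixed wooden roll-top bread bin, a half-drum 338 mm deep (x), 320 wide (y), 194 high. Origin: centre of underside; front faces its -x, z up. Inside: floor 10 mm up, 304 mm between the end cheeks (half-discs, radius 169); front lip 40 mm high at x = -161. A fixed shell roofs x above 15 mm: load the front half from above. Cover axis: x = 0, z = 25 mm, along y.
- cover (a joint): curved slatted cover, outer radius 163 mm, a 92 degree arc that rolls back over the shell. rad: 0 = fully shut (end stop), 1.40 = fully back; starts 1.22 to 1.40. About the cover axis, up from forward (-x), its front edge is at 0.14 + value and its handle at 0.873 + value. It stays where left; 2 to 4 N at the handle moves it.
- cover_handle (a point): middle of the cover's handle: a round steel bar, 10 mm thick, along the bin's y, 120 mm between its two end posts, 203 mm from the cover axis, 40 mm off the cover's surface. With the cover rolled back it is behind the top of the bin; it travels in an arc over the top to the upper front.
Not all that is in view belongs to the job. Leave any red look-alike of the part that bears jar_mid alone.

How it is judged:
By the outcome, as a careful person would: the job done as asked, in the order asked, and still so for the second after the job is handed in, with the robot touching nothing.
It also fails if it takes over 58 s, if anything falls off the work surface, if the arm or the gripper's body presses on something with over 40 N, if the wrist force passes 120 N, or if a joint passes its speed limit or range.

## Working session

There is one attempt and no reset: what is moved stays moved. The work goes in short steps, Python scripts to look and compute and a tool call to move; the robot and the scene stay as the last step left them, time stands still between calls to the robot, and variables do not carry over. Pictures are saved under pics/ and viewed, at most 10 in all, crops included, and the job is handed in when it is done.

Besides the shell and the picture viewer there is one more tool, called after ">>>" as name(argument=value, ...) on one line, values as JSON. servo_tool: Moves the arm, as the interface text tells. Its arguments: {"type":"object","properties":{"series":{"type":"array"},"newtons":{"type":"number"}},"required":["series"]}

```bash
mkdir -p pics
cat > h.py <<'E'
import numpy as np, cv2
from scipy.spatial.transform import Rotation as R
from rig import ctrl
def rot(q): return R.from_quat([q[1],q[2],q[3],q[0]])
def att(c):
    a=np.array(c["attitude"],float)
    return a if a.shape==(3,3) else rot(a).as_matrix()
def ray(c,uv):
    K=np.array([[c["fx"],0,c["cx"]],[0,c["fy"],c["cy"]],[0,0,1]])
    p=cv2.undistortPoints(np.array([[uv]],float),K,np.array(c["dist"],float))[0,0]
    d=att(c)@np.array([p[0],-p[1],-1]); return np.array(c["origin"],float),d/np.linalg.norm(d)
def plane(c,uv,z):
    o,d=ray(c,uv); return o+d*(z-o[2])/d[2]
def proj(c,P):
    K=np.array([[c["fx"],0,c["cx"]],[0,c["fy"],c["cy"]],[0,0,1]])
    p=att(c).T@(np.array(P,float)-np.array(c["origin"])); p=np.array([p[0],-p[1],-p[2]])
    return cv2.projectPoints(p[None],np.zeros(3),np.zeros(3),K,np.array(c["dist"],float))[0][0,0]
def shot(n,f):
    c=ctrl.camera(n); cv2.imwrite("pics/"+f+".png",c["color"][:,:,::-1]); return c
def save(c,f):
    import pickle; pickle.dump({k:v for k,v in c.items()},open(f,"wb"))
def load(f):
    import pickle; return pickle.load(open(f,"rb"))
E
python3 - <<'E'
from h import *
for n in("scene","top"):
    c=shot(n,n+"0"); save(c,n+"0.pkl"); print(n,c["origin"],c["attitude"],c["fx"],c["dist"])
print(ctrl.sense())
E
```

```text
scene [ 0.73517525 -0.26480135  1.13389465] [0.89982599 0.15349644 0.07089862 0.40215098] 549.1216314907491 [-0.09609059  0.          0.          0.          0.        ]
top [ 0.3930651  -0.03904268  1.49329009] [ 0.71178673  0.02259444 -0.01957873 -0.70175909] 556.7294152828811 [-0.10645943  0.          0.          0.          0.        ]
{'time_s': 0.1, 'q': array([-1.33789437e+00,  2.64700954e-01,  1.60522238e+00, -2.37230432e-05,
        1.27367542e+00, -3.68917283e-02]), 'joint_vel': array([ 0.00032934, -0.00048908, -0.00095507, -0.00063631, -0.00084162,
       -0.00123764]), 'joint_torque': array([ 3.20219942e-04, -5.16708148e+01, -3.68587947e+01, -7.40058886e-05,
        6.26404901e-03,  1.57964564e-05]), 'eef_pos': array([ 0.17976224, -0.6499786 ,  0.24107902]), 'ee_rot': array([-9.97125091e-04,  9.90914242e-01,  1.34491479e-01, -1.09430417e-04]), 'ft_force': array([-0.9936119 ,  0.4901183 ,  0.56401091]), 'torque': array([ 0.02581923, -0.02718573, -0.01303541]), 'grip_force': 0.0, 'grip_width': 0.08554362560510538}
```

View pics/scene0.png

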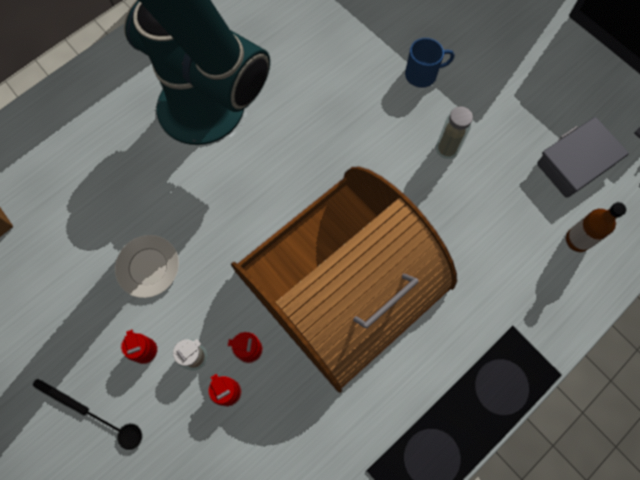

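View pics/top0.png

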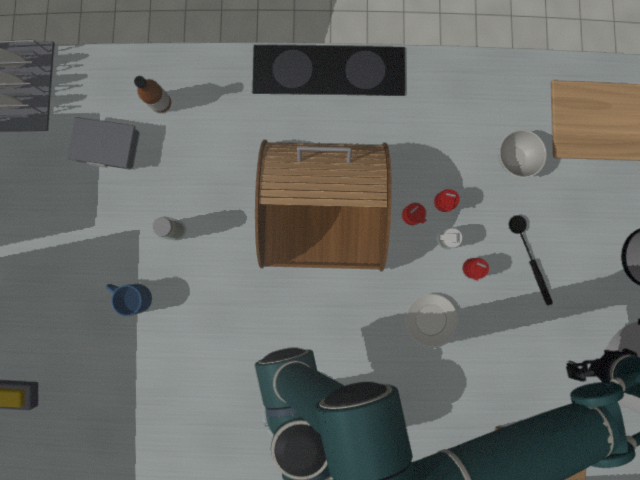

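The white-lidded jar is at scene (188,353) / top (452,238). The candidates are the three red look-alikes at top (414,213), (447,200), (476,268), and the tall steel-capped jar at top (168,227). Only the white-lidded one with the flip tab fits the description. The bin is at top (257-390, 142-270), with its open front toward the robot and its handle at top (325,153). I'll measure these and confirm the jar in a crop.

Run:
```python
from h import *
S,T=load("scene0.pkl"),load("top0.pkl")
def tri(a,b):
    (o1,d1),(o2,d2)=ray(S,a),ray(T,b)
    A=np.c_[d1,-d2]; t=np.linalg.lstsq(A,o2-o1,rcond=None)[0]
    p,q=o1+d1*t[0],o2+d2*t[1]; return (p+q)/2,np.linalg.norm(p-q)
def blobs(c,kind,box):
    im=c["color"]; h=cv2.cvtColor(im,cv2.COLOR_RGB2HSV); x0,y0,x1,y1=box
    m=((h[...,1]<40)&(h[...,2]>195)) if kind=="w" else ((h[...,1]>170)&(h[...,2]>100)&((h[...,0]<6)|(h[...,0]>174)))
    k=np.zeros(m.shape,np.uint8); k[y0:y1,x0:x1]=m[y0:y1,x0:x1]
    n,l,s,ce=cv2.connectedComponentsWithStats(k)
    return [(s[i].tolist(),ce[i].round(1).tolist()) for i in range(1,n) if s[i][4]>30]
print("S w",blobs(S,"w",(165,330,212,378))); print("T w",blobs(T,"w",(432,222,470,255)))
for n,c in(("T",T),("S",S)):
    for s,ce in blobs(c,"r",(0,0,640,480)): print(n,"red",s,ce,plane(c,ce,.07).round(3))
print("jar guess", plane(T,(451,238),.078).round(3), plane(S,(188,353),.075).round(3))
print("handle",tri((388,302),(324,149)))
print("handle ends",tri((362,323),(350,150)),tri((414,280),(299,149)))
# bin cheek corners floor front: top pix
for uv in((260,268),(384,270)): print("front",uv,plane(T,uv,.04).round(3),plane(T,uv,0).round(3))
for a,b in(((236,265),(384,270)),((347,172),(260,268))): print("tri front",tri(a,b))
a=cv2.resize(T["color"][185:285,390:500],(440,400),interpolation=cv2.INTER_CUBIC)
b=cv2.resize(S["color"][315:415,110:200][:, :],(360,400),interpolation=cv2.INTER_CUBIC)
b2=cv2.resize(S["color"][155:395,220:470],(0,0),fx=1.0,fy=1.0)
cv2.imwrite("pics/crop.png",np.hstack([a,b])[:,:,::-1])
c=cv2.resize(T["color"][135:280,245:400],(0,0),fx=4,fy=4,interpolation=cv2.INTER_CUBIC)
cv2.imwrite("pics/bin.png",c[:,:,::-1])
```

```text
S w []
T w []
T red [435, 190, 24, 21, 319] [446.0, 200.6] [ 0.56  -0.355  0.07 ]
T red [403, 207, 14, 17, 66] [407.2, 217.2] [ 0.515 -0.255  0.07 ]
T red [464, 259, 24, 20, 293] [475.6, 269.0] [ 0.384 -0.433  0.07 ]
S red [122, 330, 34, 29, 509] [135.2, 343.9] [ 0.384 -0.44   0.07 ]
S red [209, 374, 30, 30, 561] [222.1, 388.0] [ 0.561 -0.364  0.07 ]
jar guess [ 0.463 -0.367  0.078] [ 0.467 -0.372  0.075]
handle (array([ 0.66198912, -0.04125095,  0.1905934 ]), np.float64(0.006960276046237854))
handle ends (array([ 0.65894206, -0.10220004,  0.19987292]), np.float64(0.006094755752891116)) (array([0.66299927, 0.01973061, 0.1881181 ]), np.float64(0.0029011650454215106))
front (260, 268) [0.379 0.124 0.04 ] [0.379 0.129 0.   ]
front (384, 270) [ 0.379 -0.199  0.04 ] [ 0.378 -0.204  0.   ]
tri front (array([ 0.38131543, -0.19417328,  0.04780049]), np.float64(0.010007469144654276))
tri front (array([0.37984366, 0.12427934, 0.04417834]), np.float64(0.001498474396667998))
```

View pics/crop.png

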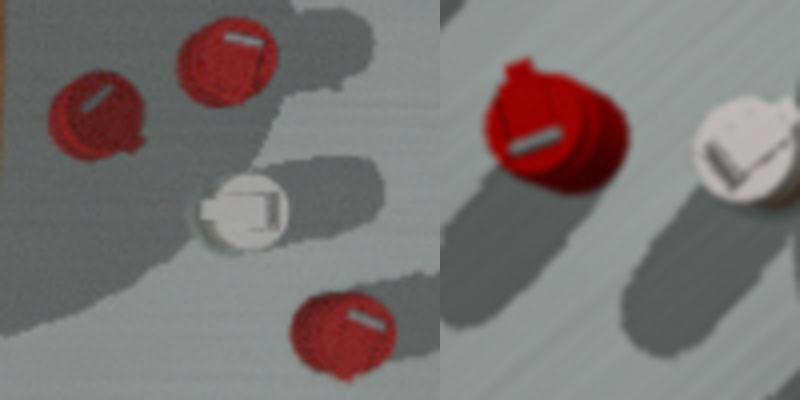

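View pics/bin.png

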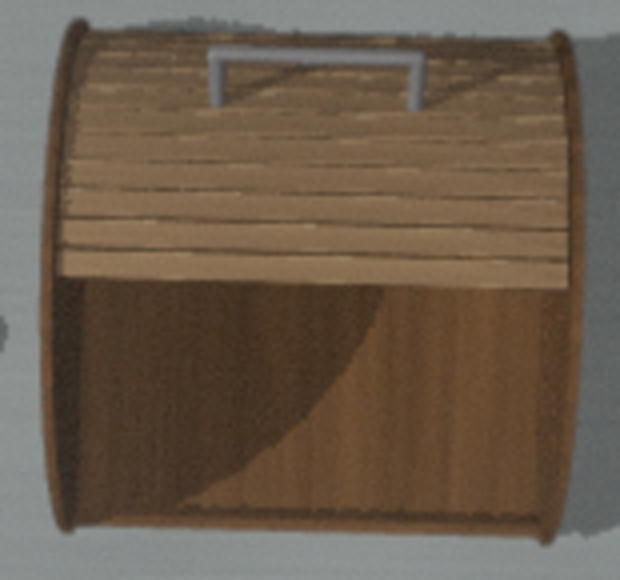

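Left crop: the white flip-top lid is at crop (250,213), i.e. top pixel (452.5,238.2), with three red look-alikes around it. Right crop: its lid in the scene view is at (745,150), i.e. scene pixel (186,352.5). In the bin crop the opening faces -x, with the yaw close to 0 and the handle near the back.

```bash
cat >> h.py <<'E'
def delta(P,yaw,tilt=0):
    """tool-frame turn (deg) and shift to reach TCP P with tool x at yaw deg, pointing down (tilt deg about tool y)"""
    s=ctrl.sense(); R0=rot(s["ee_rot"])
    Rt=R.from_euler("z",yaw,degrees=True)*R.from_euler("x",180,degrees=True)*R.from_euler("y",tilt,degrees=True)
    print("t",s["time_s"],"pos",np.round(s["eef_pos"],4),"turn",np.degrees((R0.inv()*Rt).as_rotvec()).round(2),"shift",R0.inv().apply(np.array(P)-s["eef_pos"]).round(4))
E
python3 - <<'E'
from h import *
S,T=load("scene0.pkl"),load("top0.pkl")
(o1,d1),(o2,d2)=ray(S,(186,352.5)),ray(T,(452.5,238.2))
t=np.linalg.lstsq(np.c_[d1,-d2],o2-o1,rcond=None)[0]; print(o1+d1*t[0],o2+d2*t[1])
print(plane(S,(186,352.5),.077),plane(T,(452.5,238.2),.077))
a,b=plane(T,(247+48/4+0,135+522/4),.03),plane(T,(245+558/4,135+537/4),.03);print(a,b)
# cheek front/back ends at z .025 in top view
for uv in((245+68/4,135+530/4),(245+548/4,135+542/4)): print("front cheek",plane(T,uv,.03))
delta((.462,-.37,.18),40)
E
```

```text
[ 0.46213773 -0.37490275  0.06706523] [ 0.46293022 -0.37305717  0.06667193]
[ 0.46468038 -0.37387744  0.077     ] [ 0.46242443 -0.37063906  0.077     ]
[0.38577317 0.12803731 0.03      ] [ 0.38064694 -0.20181242  0.03      ]
front cheek [0.38064851 0.12002912 0.03      ]
front cheek [ 0.37728615 -0.1952638   0.03      ]
t 0.1 pos [ 0.1798 -0.65    0.2411] turn [ -0.11  -0.03 -24.54] shift [ 0.3466 -0.1945  0.0615]
```

>>> servo_tool(series=[[[0,0,-8,0.04,-0.022,0.007,1],[0,0,-16,0.08,-0.044,0.014,1],[0,0,-24.5,0.12,-0.066,0.021,1],[0,0,-24.5,0.16,-0.088,0.028,1],[0,0,-24.5,0.2,-0.11,0.035,1],[0,0,-24.5,0.24,-0.132,0.042,1],[0,0,-24.5,0.28,-0.155,0.049,1],[0,0,-24.5,0.32,-0.178,0.056,1],[0,0,-24.5,0.347,-0.195,0.061,1],[0,0,-24.5,0.347,-0.195,0.061,1]]], newtons=30)

```text
time_s: 1.1
eef_pos: [0.464, -0.3663, 0.1797]
ee_rot: [-0.002, 0.939, 0.344, -0.0]
ft_force: [-0.2, -0.6, -0.6]
grip_width: 0.0853
grip_force: 0.0
```

Run:
```python
from h import *
delta((.463,-.372,.034),40)
```

```text
t 1.1 pos [ 0.464  -0.3663  0.1797] turn [-0.17 -0.05  0.22] shift [-0.0046  0.0041  0.1457]
```

>>> servo_tool(series=[[[0,0,0,-0.005,0.003,0.03,1],[0,0,0,-0.005,0.003,0.06,1],[0,0,0,-0.005,0.003,0.085,1],[0,0,0,-0.005,0.003,0.11,1],[0,0,0,-0.005,0.003,0.13,1],[0,0,0,-0.005,0.003,0.145,1],[0,0,0,-0.005,0.003,0.145,1],[0,0,0,-0.005,0.003,0.145,0.5],[0,0,0,-0.005,0.003,0.145,0.3],[0,0,0,-0.005,0.003,0.145,0.3]]], newtons=30)

```text
time_s: 2.1
eef_pos: [0.4614, -0.3766, 0.0381]
ee_rot: [0.001, 0.94, 0.342, 0.001]
ft_force: [-1.2, -0.1, 2.7]
grip_width: 0.0551
grip_force: 32.8
```

>>> servo_tool(series=[[[0,0,0,0,0,0,0.3],[0,0,0,0,0,0,0.3],[0,0,0,0,0,0,0.3],[0,0,0,0,0,0,0.3]]], newtons=35)

```text
time_s: 2.5
eef_pos: [0.4613, -0.3766, 0.0381]
ee_rot: [0.001, 0.94, 0.342, 0.001]
ft_force: [-0.4, -1.0, 5.8]
grip_width: 0.0551
grip_force: 36.5
```

>>> servo_tool(series=[[[0,0,0,0,0,-0.02,0.3],[0,0,0,0,0,-0.05,0.3],[0,0,0,0,0,-0.08,0.3],[0,0,0,0,0,-0.11,0.3],[0,0,0,0,0,-0.14,0.3],[0,0,0,0,0,-0.16,0.3],[0,0,0,0,0,-0.18,0.3],[0,0,0,0,0,-0.18,0.3]]], newtons=45)

```text
time_s: 3.3
eef_pos: [0.462, -0.3769, 0.2196]
ee_rot: [0.003, 0.94, 0.342, 0.002]
ft_force: [0.5, 0.1, -3.5]
grip_width: 0.0548
grip_force: 49.0
```

Run:
```python
from h import *
c=shot("scene","s1"); save(c,"s1.pkl"); print(ctrl.sense()["ft_force"])
# target: bin rel x=-0.09, y 0 
delta((.458,-.045,.22),-0.6)
```

```text
[-0.47427867 -0.83184646 -3.50193503]
t 3.35 pos [ 0.4611 -0.3761  0.2175] turn [ 0.16 -0.09 40.57] shift [ 0.2103 -0.2558 -0.0032]
```

View pics/s1.png

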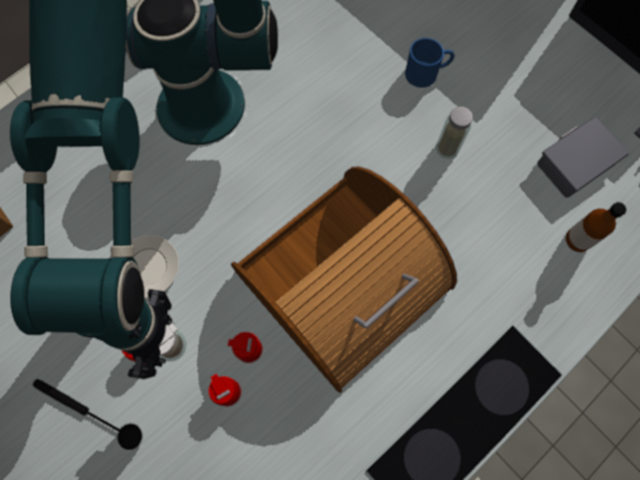

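The jar is held upright in the jaws at scene (172,343) and all three red look-alikes are undisturbed. I'll carry it over the bin.

>>> servo_tool(series=[[[0,0,0,0,0,-0.035,0.3],[0,0,6,0.022,-0.028,-0.035,0.3],[0,0,12,0.05,-0.06,-0.035,0.3],[0,0,19,0.078,-0.095,-0.035,0.3],[0,0,26,0.106,-0.13,-0.035,0.3],[0,0,33,0.134,-0.163,-0.035,0.3],[0,0,40,0.162,-0.197,-0.035,0.3],[0,0,40.5,0.19,-0.231,-0.035,0.3],[0,0,40.5,0.21,-0.256,-0.035,0.3],[0,0,40.5,0.21,-0.256,-0.035,0.3]]])

```text
time_s: 4.35
eef_pos: [0.4554, -0.0408, 0.2489]
ee_rot: [-0.001, 1.0, -0.002, -0.002]
ft_force: [0.4, -0.0, -2.6]
grip_width: 0.055
grip_force: 49.5
```

Run:
```python
from h import *
c=shot("scene","s2"); save(c,"s2.pkl"); t=shot("top","t2"); save(t,"t2.pkl")
delta((.458,-.045,.055),-0.6)
cv2.imwrite("pics/pair2.png",np.hstack([c["color"][100:420,150:500],t["color"][110:430,200:600]])[:,:,::-1])
```

```text
t 4.45 pos [ 0.456  -0.0439  0.2495] turn [0.01 0.16 0.19] shift [0.0025 0.0011 0.1944]
```

View pics/pair2.png

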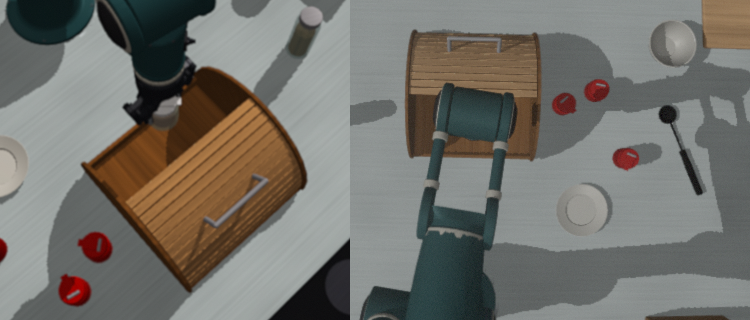

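The jar is over the bin's open front half, at left crop (165,112), and clear of the cover edge. Next I lower it, watching the force.

>>> servo_tool(series=[[[0,0,0,0.002,0.001,0.025,0.3],[0,0,0,0.002,0.001,0.05,0.3],[0,0,0,0.002,0.001,0.075,0.3],[0,0,0,0.002,0.001,0.1,0.3],[0,0,0,0.002,0.001,0.12,0.3],[0,0,0,0.002,0.001,0.13,0.3],[0,0,0,0.002,0.001,0.14,0.3],[0,0,0,0.002,0.001,0.14,0.3]]])

```text
time_s: 5.25
eef_pos: [0.4582, -0.046, 0.11]
ee_rot: [-0.0, 1.0, -0.005, -0.001]
ft_force: [-0.6, -0.3, -3.6]
grip_width: 0.055
grip_force: 49.5
```

>>> servo_tool(series=[[[0,0,0,0,0,0.01,0.3],[0,0,0,0,0,0.02,0.3],[0,0,0,0,0,0.03,0.3],[0,0,0,0,0,0.04,0.3],[0,0,0,0,0,0.048,0.3],[0,0,0,0,0,0.054,0.3],[0,0,0,0,0,0.056,0.3],[0,0,0,0,0,0.056,0.3]]])

```text
time_s: 6.05
eef_pos: [0.4588, -0.0455, 0.0549]
ee_rot: [-0.0, 1.0, -0.005, -0.0]
ft_force: [0.7, -0.0, -3.8]
grip_width: 0.0547
grip_force: 49.5
```

>>> servo_tool(series=[[[0,0,0,0,0,0.002,0.3],[0,0,0,0,0,0.004,0.3],[0,0,0,0,0,0.006,0.3],[0,0,0,0,0,0.006,0.3],[0,0,0,0,0,0.006,0.3]]])

```text
time_s: 6.55
eef_pos: [0.459, -0.0456, 0.0493]
ee_rot: [-0.0, 1.0, -0.005, -0.0]
ft_force: [0.2, 0.9, -3.4]
grip_width: 0.0553
grip_force: 49.5
```

>>> servo_tool(series=[[[0,0,0,0,0,0.001,0.3],[0,0,0,0,0,0.002,0.3],[0,0,0,0,0,0.002,0.3]]])

```text
time_s: 6.85
eef_pos: [0.4594, -0.0456, 0.0482]
ee_rot: [0.0, 1.0, -0.005, 0.0]
ft_force: [-3.2, 0.3, 3.2]
grip_width: 0.0545
grip_force: 50.2
```

Contact: the vertical force has changed sign. Release.

>>> servo_tool(series=[[[0,0,0,0,0,0,0.65],[0,0,0,0,0,0,0.75],[0,0,0,0,0,0,0.9],[0,0,0,0,0,0,1],[0,0,0,0,0,0,1],[0,0,0,0,0,0,1]]])

```text
time_s: 7.45
eef_pos: [0.4591, -0.0456, 0.0473]
ee_rot: [0.0, 1.0, -0.005, 0.0]
ft_force: [-0.3, -0.1, -0.0]
grip_width: 0.0855
grip_force: 0.0
```

>>> servo_tool(series=[[[0,0,0,0,0,-0.01,1],[0,0,0,0,0,-0.03,1],[0,0,0,0,0,-0.06,1],[0,0,0,0,0,-0.1,1],[0,0,0,0,0,-0.14,1],[0,0,0,0,0,-0.18,1],[0,0,0,0,0,-0.22,1],[0,0,0,0,0,-0.25,1],[0,0,0,0,0,-0.28,1],[0,0,0,0,0,-0.28,1]]])

```text
time_s: 8.45
eef_pos: [0.4613, -0.0459, 0.3336]
ee_rot: [0.001, 1.0, -0.005, 0.005]
ft_force: [1.5, 0.6, -0.4]
grip_width: 0.0854
grip_force: 0.0
```

Run:
```python
from h import *
c=shot("scene","s3"); save(c,"s3.pkl")
cv2.imwrite("pics/s3c.png",cv2.resize(c["color"][140:400,220:470],(0,0),fx=2.3,fy=2.3)[:,:,::-1])
# behind bar: bar at (.660,-.041,.19); fingers 25mm behind, hover above
delta((.70,-.041,.30),-0.6)
```

```text
t 8.5 pos [ 0.4603 -0.0458  0.3309] turn [ 0.05 -0.36  0.06] shift [ 0.2394 -0.0071  0.0324]
```

View pics/s3c.png

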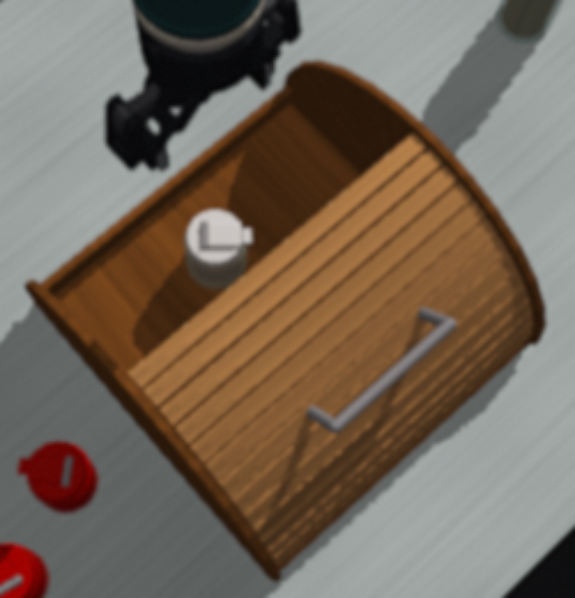

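The jar stands upright on the bin floor near the middle, at crop (215,245). The bar ends are at crop (335,422) and (452,323), matching the first estimate. Next I go behind the bar with the fingers shut.

>>> servo_tool(series=[[[0,0,0,0.03,-0.002,0,0],[0,0,0,0.07,-0.004,0,0],[0,0,0,0.11,-0.007,0.01,0],[0,0,0,0.15,-0.007,0.02,0],[0,0,0,0.19,-0.007,0.03,0],[0,0,0,0.22,-0.007,0.03,0],[0,0,0,0.245,-0.007,0.03,0],[0,0,0,0.245,-0.007,0.03,0]]])

```text
time_s: 9.3
eef_pos: [0.7055, -0.0408, 0.2939]
ee_rot: [-0.0, 1.0, -0.005, -0.002]
ft_force: [0.4, -1.0, -0.6]
grip_width: 0.0005
grip_force: 0.0
```

>>> servo_tool(series=[[[0,0,0,0,0,0.02,0],[0,0,0,0,0,0.045,0],[0,0,0,0,0,0.07,0],[0,0,0,0,0,0.095,0],[0,0,0,0,0,0.11,0],[0,0,0,0,0,0.115,0],[0,0,0,0,0,0.115,0]]])

```text
time_s: 10.0
eef_pos: [0.7032, -0.0408, 0.1814]
ee_rot: [-0.0, 1.0, -0.005, -0.001]
ft_force: [0.5, 0.3, -0.1]
grip_width: 0.0002
grip_force: 0.0
```

Run:
```python
from h import *
p=ctrl.sense()["eef_pos"]; print(ctrl.sense()["ft_force"])
delta(p,-0.6)
for th in np.linspace(2.167,.873,12): print(round(th,2),(np.array([.548-.203*np.cos(th)+.016,-.041,.025+.203*np.sin(th)-.004])-p).round(3))
```

```text
[ 0.46842953  0.25631318 -0.09783841]
t 10.0 pos [ 0.7032 -0.0408  0.1814] turn [-0.01  0.11  0.05] shift [0. 0. 0.]
2.17 [-0.025 -0.     0.008]
2.05 [-0.046 -0.     0.02 ]
1.93 [-0.068 -0.     0.03 ]
1.81 [-0.09  -0.     0.037]
1.7 [-0.114 -0.     0.041]
1.58 [-0.138 -0.     0.043]
1.46 [-0.161 -0.     0.041]
1.34 [-0.185 -0.     0.037]
1.23 [-0.208 -0.     0.031]
1.11 [-0.23  -0.     0.021]
0.99 [-0.251 -0.     0.009]
0.87 [-0.27  -0.    -0.005]
```

>>> servo_tool(series=[[[0,0,0,-0.012,0,-0.004,0],[0,0,0,-0.025,0,-0.008,0],[0,0,0,-0.035,0,-0.014,0],[0,0,0,-0.046,0,-0.02,0],[0,0,0,-0.057,0,-0.025,0],[0,0,0,-0.068,0,-0.03,0]]])

```text
time_s: 10.6
eef_pos: [0.6377, -0.0403, 0.2162]
ee_rot: [0.0, 1.0, -0.005, 0.004]
ft_force: [5.4, 0.9, 3.5]
grip_width: -0.0003
grip_force: 2.5
```

Run:
```python
from h import *
c=shot("scene","s4")
cv2.imwrite("pics/s4c.png",cv2.resize(c["color"][100:400,220:490],(0,0),fx=1.9,fy=1.9)[:,:,::-1])
print(ctrl.sense()["ft_force"],ctrl.sense()["eef_pos"])
```

```text
[0.57687161 0.96644907 2.58658061] [ 0.63597873 -0.04028953  0.21680279]
```

View pics/s4c.png

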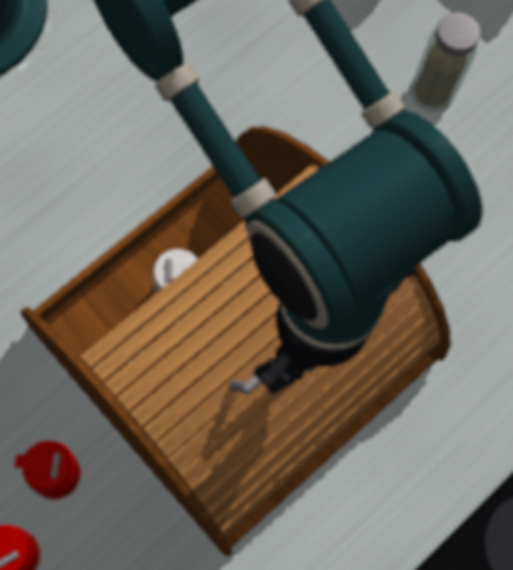

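The cover has rolled forward, with the finger behind the bar at crop (270,375) and the jar untouched under it at crop (175,270). I'll keep pushing.

>>> servo_tool(series=[[[0,0,0,-0.011,0,-0.003,0],[0,0,0,-0.022,0,-0.006,0],[0,0,0,-0.034,0,-0.008,0],[0,0,0,-0.046,0,-0.01,0],[0,0,0,-0.058,0,-0.011,0],[0,0,0,-0.07,0,-0.012,0],[0,0,0,-0.081,0,-0.011,0],[0,0,0,-0.092,0,-0.01,0],[0,0,0,-0.103,0,-0.008,0],[0,0,0,-0.114,0,-0.006,0]]])

```text
time_s: 11.65
eef_pos: [0.5208, -0.0391, 0.2177]
ee_rot: [-0.0, 1.0, -0.005, -0.001]
ft_force: [1.7, 0.7, 1.3]
grip_width: -0.0003
grip_force: 0.9
```

>>> servo_tool(series=[[[0,0,0,-0.011,0,0.003,0],[0,0,0,-0.022,0,0.006,0],[0,0,0,-0.033,0,0.01,0],[0,0,0,-0.044,0,0.015,0],[0,0,0,-0.054,0,0.02,0],[0,0,0,-0.064,0,0.026,0],[0,0,0,-0.072,0,0.031,0],[0,0,0,-0.078,0,0.035,0]]])

```text
time_s: 12.45
eef_pos: [0.4429, -0.0384, 0.1825]
ee_rot: [-0.0, 1.0, -0.005, -0.001]
ft_force: [0.8, 0.1, 0.9]
grip_width: 0.0
grip_force: 0.4
```

>>> servo_tool(series=[[[0,0,0,-0.004,0,0.003,0],[0,0,0,-0.008,0,0.006,0],[0,0,0,-0.011,0,0.008,0],[0,0,0,-0.011,0,0.008,0]]])

```text
time_s: 12.85
eef_pos: [0.4326, -0.0383, 0.1748]
ee_rot: [-0.0, 1.0, -0.005, -0.0]
ft_force: [0.4, -0.3, 0.1]
grip_width: -0.0004
grip_force: 0.0
```

>>> servo_tool(series=[[[0,0,0,-0.003,0,0.002,0],[0,0,0,-0.005,0,0.003,0]]])

```text
time_s: 13.05
eef_pos: [0.4315, -0.0384, 0.1741]
ee_rot: [0.0, 1.0, -0.005, 0.004]
ft_force: [9.2, 0.9, 2.1]
grip_width: -0.0002
grip_force: 4.9
```

>>> servo_tool(series=[[[0,0,0,-0.003,0,0.001,0],[0,0,0,-0.005,0,0.002,0]]])

```text
time_s: 13.25
eef_pos: [0.4314, -0.0385, 0.1743]
ee_rot: [0.0, 1.0, -0.005, 0.01]
ft_force: [20.8, 2.3, 0.9]
grip_width: 0.0001
grip_force: 10.2
```

The end stop is reached: the finger stays at x = 0.431 while the force climbs to 21 N. Back off and verify.

>>> servo_tool(series=[[[0,0,0,0.008,0,-0.001,0],[0,0,0,0.014,0,-0.008,0],[0,0,0,0.016,0,-0.03,0],[0,0,0,0.016,0,-0.07,0],[0,0,0,0.016,0,-0.11,0],[0,0,0,0.016,0,-0.15,0],[0,0,0,0.016,0.04,-0.17,0],[0,0,0,0.016,0.08,-0.17,0],[0,0,0,0.016,0.12,-0.17,0],[0,0,0,0.016,0.16,-0.17,0]]])

```text
time_s: 14.25
eef_pos: [0.4369, -0.1996, 0.3405]
ee_rot: [-0.0, 1.0, -0.004, -0.001]
ft_force: [0.8, -0.6, 0.6]
grip_width: 0.0001
grip_force: 0.0
```

>>> servo_tool(series=[[[0,0,0,0,0.04,0,0],[0,0,0,0,0.08,0,0],[0,0,0,0,0.12,0,0],[0,0,0,0,0.16,0,0],[0,0,0,0,0.16,0,0]]])

```text
time_s: 14.75
eef_pos: [0.4349, -0.3622, 0.3391]
ee_rot: [-0.0, 1.0, -0.007, -0.001]
ft_force: [0.3, 0.6, 1.5]
grip_width: 0.0003
grip_force: 0.0
```

Run:
```python
from h import *
c=shot("scene","s5"); t=shot("top","t5")
cv2.imwrite("pics/s5c.png",np.hstack([cv2.resize(c["color"][140:400,200:470],(540,520)),cv2.resize(t["color"][130:290,250:330],(260,520))])[:,:,::-1])
# expected bar ends when shut
for n,k in(("s",c),("t",t)):
    for v in(0,.05): print(n,v,[proj(k,(.548-.203*np.cos(.873+v),-.041+dy,.025+.203*np.sin(.873+v))).round(1) for dy in(-.06,.06)])
print(ctrl.sense()["ft_force"],ctrl.sense()["time_s"])
```

```text
s 0 [array([274. , 227.4]), array([322.3, 187.7])]
s 0.05 [array([276.5, 229.2]), array([325.1, 189.2])]
t 0 [array([349. , 253.6]), array([298.1, 252.9])]
t 0.05 [array([349.2, 250.2]), array([298.1, 249.5])]
[ 0.05715983 -0.01592874 -0.38444073] 14.85
```

View pics/s5c.png

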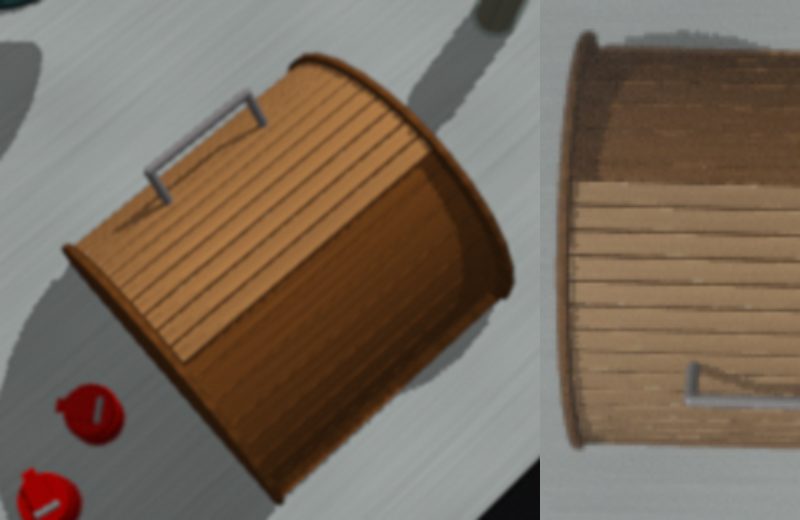

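The cover is shut. The bar ends are at scene (275,227) and (324,187) and top row 253.4, matching the prediction for 0 rad (row 253.6, against 250.2 for 0.05 rad). Nothing is in contact with the robot.

```bash
python3 -c "
from rig import ctrl
print(ctrl.sign_off())"
```

```text
the job is handed in; nothing more can be done
None
```

The flip-top jar was left standing upright on the bin's floor and released, the cover was then rolled forward to its end stop, and the job was handed in at about 15 s with the arm clear.

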